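Cap a tea tin in the clamp nest

ROBOT

A 6-joint arm with a two-finger parallel gripper is mounted at the origin on a cart in front of the work surface, level with it; the furniture and walls round the work are solid. World frame = base frame: x ahead of the robot, y to its left, z up, the work surface at z = 0. Lengths are in m, angles in degrees, forces in N, time in s.
With the tool pointing down it reaches from about 0.3 to 0.75 m from the base axis. Payload 8.5 kg.
Tool frame: the origin (TCP) lies between the finger pads; the fingertips stand 25 mm ahead of it and the grasp point (between the pads) lies 6 mm ahead of it; z points along the fingers, y is the line along which they close (so a half turn about z gives the same grasp; the last joint's range is limited). The gripper opens to 85 mm and grips with 20 to 120 N. Pads are 22 mm wide; open, the fingers measure 114 mm over their backs; the gripper's body (76 mm by 85 mm) begins 54 mm behind the grasp point. The pads swing forward as they close: fully open they stand 13 mm farther back than shut.
Start: joints at [63.123, 21.807, 74.336, -0, 83.858, -12.336], TCP at [0.138, 0.532, 0.256] pointing down, gripper open.
Joint ranges: [-178.18, 178.18], [-50.72, 133.34], [12.68, 142.11], [-81.47, 261.47], [9.98, 163.14], [-165.26, 165.26]. Speed limits (degrees/s): [136.94, 136.94, 180, 180, 180, 180].

INTERFACE

Orientations are given as [roll, pitch, yaw] about the fixed x, y, z axes, in that order (R = Rz(yaw) Ry(pitch) Rx(roll)).
In Python, from rig import robot gives the robot as it stands.
- The arm moves only by the tool send_rows, never from a script. Its argument "series" is a list of rows, each an object of numbers: "claw": the closure, from -1 (fully open) to 1 (shut); "x", "y", "z": the shift along the world's x, y, z in cm; "twist": the turn about the world's z in rad. A call has 1 to 12 rows; each row is the pose to reach, as a shift and turn from the pose commanded when the call began; what a row does not reach only later rows make up. A row lasts 1/10 s, in which the tool goes at most 50 mm and 8.59 degrees, less where a joint would pass 70% of its speed; a pose out of reach is approached as far as the arm can. A call with a gripper value outside its range is refused whole. The fingers move at their own pace and stop on an object; "grip_force" is the grip in N (left out, the last holds). Time passes only in rows, so rows that repeat a pose let the fingers close. It gives the time, the measured TCP pose, the force, the opening and the grip force at its end, in the units of the state.
- robot.sense(): the state, without advancing time (a new reading comes with each control period).
- robot.snapshot(name): name is "scene" or "top"; returns (picture, depth): 400x640x3 uint8, blue, green, red; 400x640 float32, m along the optical axis (not along the pixel's ray), 0 where there is no reading.
- robot.calibration(name): a dict with "vertical_fov" (degrees; the focal length in pixels is half the picture's height over the tangent of half this angle, whatever the lens; pixels are square), "cx", "cy" (the principal point, pixels), "pose" (4x4, takes a point from camera to world coordinates). Camera axes: x right, y up, looking along -z (the intrinsics and any distortion apply to the point x, -y, -z); pixel columns grow to the right and rows downward; lengths in m; the calibration is good to about 2 mm. A picture is of the moment at which its call begins. calibration takes no time and is no camera call.
- robot.job_done(): hands the job in; it is judged then, once.
The state is a dict: "clock": time; "joints": joint angles; "joint_velocities": joint speeds; "joint_torque": joint torques, N m; "eef_pos": TCP position; "ee_rot": TCP orientation; "wrist_force": force on the tool from outside, world axes, zero at the start; "moment": the same for the moment, N m; "finger_gap": opening from 0.0 (shut) to 1.0 (fully open); "finger_force": force on a finger pad.
Only numpy, scipy, OpenCV 4.12 (cv2) and the standard library are available. Lean on these libraries where they do the work, as an engineer would, in place of code of your own. Each camera call takes 0.05 s, during which the arm holds its last target. There are 200 camera calls.

TASK

Swing the nest's red-handled clamp lever fully open, take the open tea tin out of the leaning cradle and stand it fully down in the nest's round pocket. Then set the loose lid squarely on its mouth and swing the clamp lever shut so that its pad bears on the lid. Leave the other things on the table where they are.

Things in the scene. Friction and masses are not known exactly. Their poses are not given: they have to be found in the camera images.
- nest: capping nest, fixed: aluminium block 110 x 110 x 34 mm with a central round pocket 71 mm across, 22 mm deep, chamfered; behind it a blue hinge tower (46 mm wide along y, x = 70 to 100 mm, top at z = 180 mm). Origin: centre of the block's underside on the table; x from the pocket to the tower, y along the hinge pin, z up. May be turned about the vertical
- pocket_floor (a point): centre of the pocket's floor, 12 mm above the nest's origin; axes as the nest
- clamp (a joint): clamp lever's hinge, rad. 0: lever level, pad just on the lid of a capped tin in the pocket (goes on to -0.06 when empty); grows as the red grip swings up and back over the tower; 1.57 upright; 1.85 at its open stop. Lever 185 mm long from the pin; stiff hinge, stays where left (2 to 4 N at the grip)
- clamp_hinge (a point): centre of the hinge pin, at x = 85, y = 0, z = 165 mm of the nest
- clamp_grip (a point): middle of the lever's red grip, 155 mm from the pin: a bar 60 mm long along the lever, 24 mm wide along the hinge pin, 20 mm thick. At joint 0 it lies at x = -70, z = 165 mm of the nest. Pinched across its width it can pivot between the fingers
- clamp_pad (a point): centre of the lower face of the lever's round black rubber pad (36 mm across), 85 mm from the pin; it stands over the pocket's centre at joint 0
- cradle: green cradle on a dark base plate 130 x 90 mm, fixed. It holds the tin leaning 0.70 rad (40 degrees) from vertical towards the cradle's +x (roughly away from the robot), by its bottom, its underside (lower 62 mm) and its sides (lower 50 mm); the upper half is free. Origin: on the table, 50 mm straight below the tin's bottom centre; may be turned about the vertical
- tin: open silver-white tea tin, 65 mm in diameter, 109 mm long, about 50 g, without a lid. Origin: centre of its bottom; z along its axis to the open mouth
- tin_mouth (a point): centre of the tin's rim, 109 mm along z from the tin's origin
- lid: loose whitish round tin lid, 69 mm in diameter, 26 mm tall, about 18 g, lying right way up on the table, the only loose lid. Origin: centre of its underside. It sits on the tin's rim with its full height above the rim
- by_tin_a: bystander: a closed whitish tea tin standing upright, 69 x 69 x 138 mm; origin: centre of its underside
- by_tin_b: bystander: another closed whitish tea tin standing upright, 69 x 69 x 138 mm; origin: centre of its underside
- by_roll: bystander: roll of green and white labels lying flat, 74 x 73 x 30 mm; origin: centre of its underside
- by_pouch_a: bystander: white foil pouch lying flat, 131 x 85 x 36 mm; origin: centre of its underside
- by_pouch_b: bystander: white foil pouch lying flat, 130 x 84 x 29 mm; origin: centre of its underside
- by_scoop: bystander: metal tea scoop lying flat, 193 x 48 x 22 mm; origin: centre of its underside
- by_tape: bystander: roll of brown packing tape lying flat, 96 x 95 x 48 mm; origin: centre of its underside
There are look-alikes about, which are no part of the job. What is shaped like the lid but black or pink is not meant.

How it is judged:
By the outcome, as a careful person would: the job done as asked, in the order asked, and still so for the second after the job is handed in, with the robot touching nothing.
It also fails if it takes over 72 s, if anything falls off the work surface, if the arm or the gripper's body presses on something with over 40 N, if the wrist force passes 120 N, or if a joint passes its speed limit or range.

## Working session

There is one attempt and no reset: what is moved stays moved. The work goes in short steps, Python scripts to look and compute and a tool call to move; the robot and the scene stay as the last step left them, time stands still between calls to the robot, and variables do not carry over. Pictures are saved under pics/ and viewed, at most 10 in all, crops included, and the job is handed in when it is done.

Besides the shell and the picture viewer there is one more tool, called after "Emit:" as name(argument=value, ...) on one line, values as JSON. send_rows: Moves the arm, as the interface text tells. Its arguments: {"type":"object","properties":{"series":{"type":"array","items":{"type":"object","properties":{"claw":{"type":"number"},"x":{"type":"number"},"y":{"type":"number"},"z":{"type":"number"},"twist":{"type":"number"}}}},"grip_force":{"type":"number"}},"required":["series"]}

```bash
ls; mkdir -p pics; cat > h.py <<'E'
import numpy as np, cv2
from rig import robot
def snap(n):
    im,d=robot.snapshot(n); return im,d,robot.calibration(n)
def K(c,h=400):
    f=h/2/np.tan(np.radians(c["vertical_fov"])/2); return f,c["cx"],c["cy"]
def ray(c,u,v):
    f,cx,cy=K(c); P=np.array(c["pose"]); d=np.stack([(np.asarray(u)-cx)/f,-(np.asarray(v)-cy)/f,-np.ones_like(np.asarray(u,float))],-1)
    return P[:3,3],d@P[:3,:3].T
def plane(c,u,v,z):
    o,d=ray(c,u,v); return o+d*((z-o[2])/d[...,2])[...,None]
def cloud(c,d):
    v,u=np.mgrid[:d.shape[0],:d.shape[1]]; o,r=ray(c,u,v); p=o+r*d[...,None]; p[d==0]=np.nan; return p
def proj(c,p):
    P=np.array(c["pose"]); q=(np.asarray(p)-P[:3,3])@P[:3,:3]; f,cx,cy=K(c)
    return cx+f*q[...,0]/-q[...,2], cy-f*q[...,1]/-q[...,2]
E
python3 - <<'E'
from h import *
for n in("scene","top"):
    im,d,c=snap(n); cv2.imwrite(f"pics/{n}0.png",im); np.savez(f"{n}0.npz",im=im,d=d); print(n,{k:(np.round(v,3).tolist() if k=="pose" else v) for k,v in c.items()})
print(robot.sense())
E
```

```text
pics
scene {'vertical_fov': 57.00549987789102, 'cx': 319.8620690466258, 'cy': 201.20112760953393, 'pose': [[0.559, 0.615, -0.556, -0.065], [-0.829, 0.4, -0.391, -0.383], [-0.018, 0.679, 0.734, 0.961], [0.0, 0.0, 0.0, 1.0]]}
top {'vertical_fov': 46.39204746440869, 'cx': 331.90159612936066, 'cy': 201.4501639597537, 'pose': [[0.014, 0.992, -0.128, 0.405], [-1.0, 0.014, -0.005, 0.052], [-0.003, 0.128, 0.992, 1.486], [0.0, 0.0, 0.0, 1.0]]}
{'clock': 0.1, 'joints': array([ 6.31228091e+01,  2.18386879e+01,  7.43782032e+01, -3.29783498e-04,
        8.38578020e+01, -1.23364011e+01]), 'joint_velocities': array([ 0.07273359, -0.03608291, -0.0660721 ,  0.04918668,  0.03295956,
        0.01232026]), 'joint_torque': array([ 2.97089617e-03, -4.49228168e+01, -2.31660032e+01, -1.69292821e-04,
        3.55001081e-03, -9.23375893e-06]), 'eef_pos': array([0.13799591, 0.53218038, 0.25577189]), 'ee_rot': array([-1.79926962e+02, -1.56379682e-02,  1.65459236e+02]), 'wrist_force': array([0.15704172, 0.54327171, 0.84274526]), 'moment': array([ 0.02341013, -0.05090484, -0.00071387]), 'finger_force': 0.0, 'finger_gap': 0.9986236457347014}
```

View pics/scene0.png

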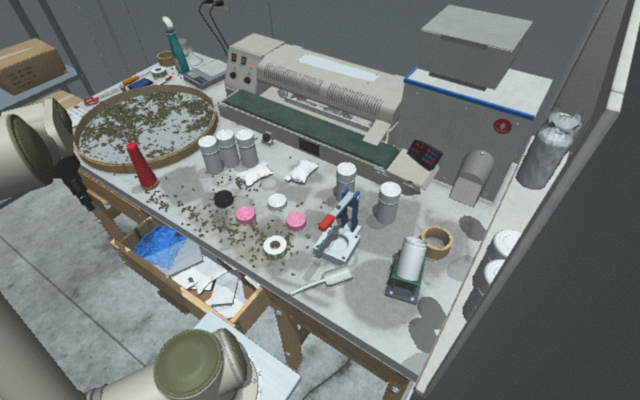

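View pics/top0.png

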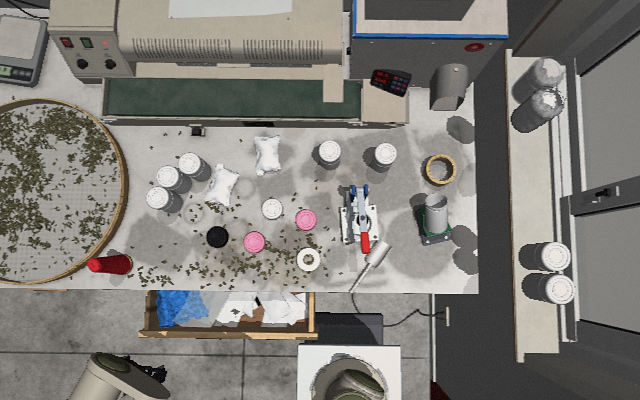

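Scene view: the nest with its lever half open is at about (338,240), red grip (327,221), cradle with leaning tin (408,270). White flat round things: (277,201) and the label roll with a dark core (275,245); pink (245,214) and (296,220) and black (224,199) are decoys. In the top view the lid candidate is (272,209), the label roll (308,259), and the nest (360,220).

```bash
python3 - <<'E'
from h import *
a=np.load("top0.npz"); im,d=a["im"],a["d"]; c=robot.calibration("top"); p=cloud(c,d)
cr=cv2.resize(im[140:290,180:480],(800,400),interpolation=cv2.INTER_CUBIC)
b=np.load("scene0.npz"); cs=robot.calibration("scene"); ps=cloud(cs,b["d"])
cr2=cv2.resize(b["im"][150:310,240:453],(266,200),interpolation=cv2.INTER_CUBIC)
cr2=cv2.resize(b["im"][180:300,260:430],(510,360),interpolation=cv2.INTER_CUBIC)
cv2.imwrite("pics/cropA.png",cr); cv2.imwrite("pics/cropB.png",cr2)
r=np.round
for n,(u,v) in dict(lid=(272,209),roll=(308,259),redgrip=(364,242),pink=(306,220),table=(400,250),blocktop=(348,232),tower=(356,190),tinA=(330,148),mouth=(436,200)).items(): print(n,r(p[v,u],4))
hsv=cv2.cvtColor(im,cv2.COLOR_BGR2HSV); hs=cv2.cvtColor(b["im"],cv2.COLOR_BGR2HSV)
for nm,H,P,box in(("top",hsv,p,(330,170,390,260)),("scene",hs,ps,(300,180,370,270))):
    x0,y0,x1,y1=box; S=np.zeros(H.shape[:2],bool); S[y0:y1,x0:x1]=1
    red=S&((H[...,0]<8)|(H[...,0]>172))&(H[...,1]>140)&(H[...,2]>70)
    blue=S&(abs(H[...,0].astype(int)-112)<14)&(H[...,1]>80)
    for q,m in(("red",red),("blue",blue)):
        X=P[m]; print(nm,q,m.sum(),"med",r(np.nanmedian(X,0),3),"lo",r(np.nanpercentile(X,3,axis=0),3),"hi",r(np.nanpercentile(X,97,axis=0),3))
E
```

```text
lid [0.5673 0.2482 0.0218]
roll [0.4123 0.1324 0.0028]
redgrip [ 0.4596 -0.0307  0.2071]
pink [0.5335 0.1398 0.0272]
table [ 0.4449 -0.1587 -0.0035]
blocktop [0.4973 0.008  0.0343]
tower [ 0.6079 -0.0092  0.175 ]
tinA [0.7379 0.0668 0.1387]
mouth [ 0.594  -0.2548  0.089 ]
top red 164 med [ 0.457 -0.033  0.208] lo [ 0.432 -0.042  0.199] hi [ 0.485 -0.023  0.217]
top blue 106 med [ 0.605 -0.006  0.178] lo [ 0.593 -0.04   0.043] hi [0.625 0.004 0.184]
scene red 126 med [ 0.453 -0.037  0.207] lo [ 0.43  -0.046  0.2  ] hi [ 0.482 -0.026  0.213]
scene blue 263 med [ 0.604 -0.04   0.112] lo [ 0.593 -0.044  0.026] hi [ 0.623 -0.002  0.18 ]
```

View pics/cropA.png

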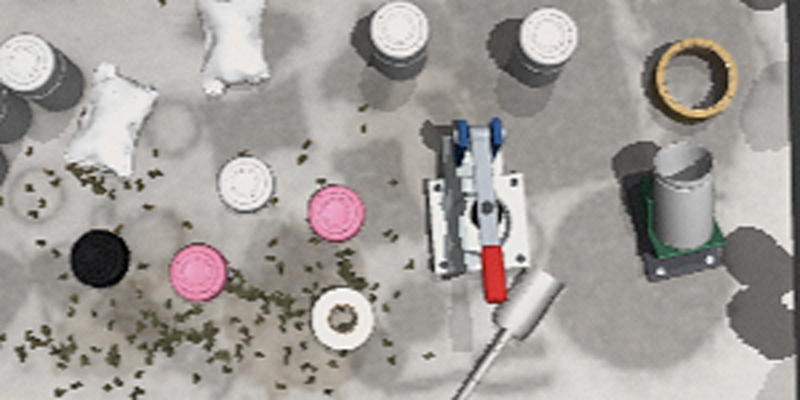

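View pics/cropB.png

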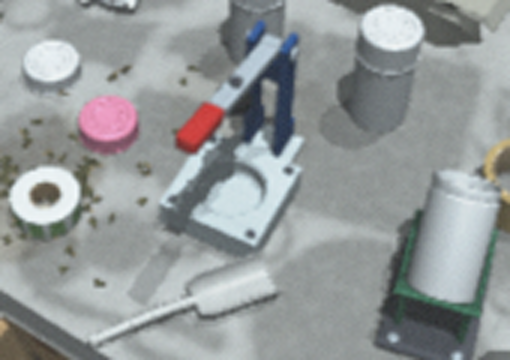

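The crops confirm the lid: the only whitish loose disc with embossed top, no hole, at top (272,209)/crop (245,183). The white one with the dark core, crop (342,318), is the label roll; the pink/black discs are excluded. The tin leans away from the robot, mouth at crop (685,160).

```bash
cat > meas.py <<'E'
from h import *
from scipy.optimize import least_squares
r=np.round
def load():
    out={}
    for n in("top","scene"):
        a=np.load(n+"0.npz"); c=robot.calibration(n); out[n]=(a["im"],a["d"],c,cloud(c,a["d"]))
    return out
if __name__=="__main__":
    D=load()
    for n in D:
        im,d,c,p=D[n]; ok=np.isfinite(p[...,0])
        t=ok&(p[...,0]>.4)&(p[...,0]<.5)&(p[...,1]>-.17)&(p[...,1]<-.1); print(n,"table z",r(np.nanmedian(p[t],0),4))
        m=ok&(abs(p[...,2]-.034)<.006)&(p[...,0]>.4)&(p[...,0]<.62)&(p[...,1]>-.1)&(p[...,1]<.06)
        k,l,s,ce=cv2.connectedComponentsWithStats(m.astype(np.uint8)); i=1+np.argmax(s[1:,4]); X=p[l==i]
        print(n,"block",len(X),r(X[:,2].mean(),4),[r(v,3) for v in cv2.minAreaRect((X[:,:2]*1000).astype(np.float32))])
        m=ok&(abs(p[...,2]-.172)<.014)&(p[...,0]>.57)&(p[...,0]<.65)&(p[...,1]>-.06)&(p[...,1]<.02)
        X=p[m]; print(n,"towertop",len(X),[r(v,3) for v in cv2.minAreaRect((X[:,:2]*1000).astype(np.float32))])
        m=ok&(abs(p[...,2]-.024)<.006)&(np.hypot(p[...,0]-.567,p[...,1]-.248)<.055)
        X=p[m]; (q,R)=cv2.minEnclosingCircle((X[:,:2]*1000).astype(np.float32)); print(n,"lid",len(X),r(X[:,2].mean(),4),r(q,1),r(R,1),"mean",r(X.mean(0),4))
        hsv=cv2.cvtColor(im,cv2.COLOR_BGR2HSV)
        m=ok&(hsv[...,1]<40)&(p[...,0]>.44)&(p[...,0]<.68)&(p[...,1]>-.32)&(p[...,1]<-.18)&(p[...,2]>.075)&(p[...,2]<.17)
        k,l,s,ce=cv2.connectedComponentsWithStats(m.astype(np.uint8)); i=1+np.argmax(s[1:,4]); X=p[l==i]
        print(n,"tin",len(X),"px",s[i],"lo",r(X.min(0),3),"hi",r(X.max(0),3))
        def f(q,X=X):
            a=np.array([np.sin(.7)*np.cos(q[2]),np.sin(.7)*np.sin(q[2]),np.cos(.7)]); w=X-[q[0],q[1],.05]
            return np.linalg.norm(w-np.outer(w@a,a),axis=1)-.0325
        s=least_squares(f,[.5,-.25,0],loss="soft_l1",f_scale=.003); print(n,"tin fit",r(s.x,4),"rms",r(np.sqrt((f(s.x)**2).mean()),4),"med",r(np.median(abs(f(s.x))),4))
E
python3 meas.py
```

```text
top table z [ 0.45   -0.1357 -0.    ]
top block 390 0.034 [array([522.478,   2.686]), array([110.053,  53.395]), np.float64(5.186)]
top towertop 214 [array([597.492, -18.223]), array([55.165, 51.535]), np.float64(1.354)]
top lid 322 0.0247 [569.3 250.4] 33.3 mean [0.5686 0.25   0.0247]
top tin 748 px [425 193  23  41 748] lo [ 0.495 -0.291  0.075] hi [ 0.611 -0.213  0.158]
top tin fit [ 0.5189 -0.2615  0.2521] rms 0.0021 med 0.0014
scene table z [ 0.4478 -0.1348 -0.0028]
scene block 713 0.033 [array([523.962, -27.176]), array([114.663, 111.356]), np.float64(4.332)]
scene towertop 177 [array([596.038, -21.063]), array([51.389, 53.948]), np.float64(4.344)]
scene lid 214 0.0235 [566.2 249.1] 34.5 mean [0.5658 0.2469 0.0235]
scene tin 903 px [397 237  30  43 903] lo [ 0.494 -0.29   0.075] hi [ 0.611 -0.215  0.153]
scene tin fit [ 0.5196 -0.262   0.2421] rms 0.0017 med 0.0011
```

Emit:
send_rows(series=[{"x": 3, "y": -5, "z": 1, "twist": 0.1, "claw": -1}, {"x": 5.5, "y": -9, "z": 1, "twist": 0.2, "claw": -1}, {"x": 8, "y": -13, "z": 1, "twist": 0.34, "claw": -1}, {"x": 10.5, "y": -17.5, "z": 1, "twist": 0.34, "claw": -1}, {"x": 13, "y": -22, "z": 1, "twist": 0.34, "claw": -1}, {"x": 15.5, "y": -26.5, "z": 1, "twist": 0.34, "claw": -1}, {"x": 18, "y": -31, "z": 1, "twist": 0.34, "claw": -1}, {"x": 20.5, "y": -35.5, "z": 1, "twist": 0.34, "claw": -1}, {"x": 23, "y": -40, "z": 1, "twist": 0.34, "claw": -1}, {"x": 25.5, "y": -44.5, "z": 1, "twist": 0.34, "claw": -1}, {"x": 28, "y": -49, "z": 1, "twist": 0.34, "claw": -1}, {"x": 31.7, "y": -56.5, "z": 1, "twist": 0.34, "claw": -1}], grip_force=25)

```text
clock: 1.3
eef_pos: [0.4314, 0.0131, 0.2662]
ee_rot: [180.0, -0.0, -175.1]
wrist_force: [1.3, 0.5, -0.6]
finger_gap: 0.999
finger_force: 0.0
```

Emit:
send_rows(series=[{"x": 1.2, "y": -3.1, "claw": -1}, {"x": 1.2, "y": -3.1, "claw": -1}, {"x": 1.2, "y": -3.1, "claw": -1}])

```text
schema error: expected keys claw, x, y, z, twist
```

Emit:
send_rows(series=[{"x": 1.2, "y": -3.1, "z": 0, "twist": 0, "claw": -1}, {"x": 1.2, "y": -3.1, "z": 0, "twist": 0, "claw": -1}, {"x": 1.2, "y": -3.1, "z": 0, "twist": 0, "claw": -1}])

```text
clock: 1.6
eef_pos: [0.4427, -0.0161, 0.2659]
ee_rot: [180.0, -0.1, -175.1]
wrist_force: [-0.1, 0.6, 0.2]
finger_gap: 1.002
finger_force: 0.0
```

Emit:
send_rows(series=[{"x": 1.2, "y": -1.7, "z": 0, "twist": 0, "claw": -1}, {"x": 1.2, "y": -1.7, "z": -3, "twist": 0, "claw": -1}, {"x": 1.2, "y": -1.7, "z": -6.2, "twist": 0, "claw": -1}, {"x": 1.2, "y": -1.7, "z": -6.2, "twist": 0, "claw": -1}, {"x": 1.2, "y": -1.7, "z": -6.2, "twist": 0, "claw": 1}, {"x": 1.2, "y": -1.7, "z": -6.2, "twist": 0, "claw": 1}, {"x": 1.2, "y": -1.7, "z": -6.2, "twist": 0, "claw": 1}, {"x": 1.2, "y": -1.7, "z": -6.2, "twist": 0, "claw": 1}, {"x": 1.2, "y": -1.7, "z": -6.2, "twist": 0, "claw": 1}, {"x": 1.2, "y": -1.7, "z": -6.2, "twist": 0, "claw": 1}, {"x": 1.2, "y": -1.7, "z": -6.2, "twist": 0, "claw": 1}], grip_force=30)

```text
clock: 2.7
eef_pos: [0.4552, -0.0338, 0.205]
ee_rot: [-179.9, 0.1, -175.1]
wrist_force: [-1.7, -6.5, 2.2]
finger_gap: 0.275
finger_force: 37.1
```

Emit:
send_rows(series=[{"x": 0.63, "y": 0.05, "z": 2.15, "twist": 0, "claw": 1}, {"x": 1.6, "y": 0.14, "z": 4.26, "twist": 0, "claw": 1}, {"x": 2.9, "y": 0.24, "z": 6.2, "twist": 0, "claw": 1}, {"x": 4.45, "y": 0.37, "z": 7.92, "twist": 0, "claw": 1}, {"x": 6.25, "y": 0.52, "z": 9.39, "twist": 0, "claw": 1}, {"x": 8.25, "y": 0.69, "z": 10.58, "twist": 0, "claw": 1}, {"x": 10.4, "y": 0.87, "z": 11.45, "twist": 0, "claw": 1}, {"x": 12.65, "y": 1.06, "z": 11.99, "twist": 0, "claw": 1}, {"x": 14.95, "y": 1.25, "z": 12.19, "twist": 0, "claw": 1}, {"x": 17.25, "y": 1.45, "z": 12.04, "twist": 0, "claw": 1}, {"x": 17.25, "y": 1.45, "z": 12.04, "twist": 0, "claw": 1}])

```text
clock: 3.8
eef_pos: [0.6294, -0.0185, 0.3257]
ee_rot: [-179.9, 0.2, -175.1]
wrist_force: [2.2, -0.6, 4.7]
finger_gap: 0.276
finger_force: 41.5
```

Emit:
send_rows(series=[{"x": 1.2, "y": 0.1, "z": -0.2, "twist": 0, "claw": 1}, {"x": 2.1, "y": 0.2, "z": -0.45, "twist": 0, "claw": 1}, {"x": 2.6, "y": 0.2, "z": -0.6, "twist": 0, "claw": 1}, {"x": 2.9, "y": 0.2, "z": -0.7, "twist": 0, "claw": 1}, {"x": 2.9, "y": 0.2, "z": -0.7, "twist": 0, "claw": 1}])

```text
clock: 4.3
eef_pos: [0.6567, -0.016, 0.3192]
ee_rot: [-180.0, 0.1, -175.0]
wrist_force: [1.8, -0.2, 7.5]
finger_gap: 0.276
finger_force: 42.5
```

Emit:
send_rows(series=[{"x": 0.4, "y": 0, "z": -0.12, "twist": 0, "claw": 1}, {"x": 0.8, "y": 0.1, "z": -0.25, "twist": 0, "claw": 1}, {"x": 0.8, "y": 0.1, "z": -0.25, "twist": 0, "claw": 1}])

```text
clock: 4.6
eef_pos: [0.6621, -0.0155, 0.3173]
ee_rot: [-180.0, -0.3, -175.1]
wrist_force: [-17.9, -1.9, 12.1]
finger_gap: 0.275
finger_force: 43.0
```

Emit:
send_rows(series=[{"x": -0.5, "y": 0, "z": 0, "twist": 0, "claw": -1}, {"x": -0.5, "y": 0, "z": 0, "twist": 0, "claw": -1}, {"x": -0.5, "y": 0, "z": 0.5, "twist": 0, "claw": -1}, {"x": -0.5, "y": 0, "z": 1.5, "twist": 0, "claw": -1}, {"x": -0.5, "y": 0, "z": 4, "twist": 0, "claw": -1}, {"x": -0.5, "y": 0, "z": 8, "twist": 0, "claw": -1}, {"x": -0.5, "y": 0, "z": 8, "twist": 0, "claw": -1}, {"x": -2, "y": -4, "z": 8, "twist": 0.08, "claw": -1}, {"x": -4, "y": -8.5, "z": 8, "twist": 0.16, "claw": -1}, {"x": -6, "y": -13, "z": 6, "twist": 0.16, "claw": -1}, {"x": -8, "y": -17, "z": 2, "twist": 0.16, "claw": -1}, {"x": -9, "y": -20, "z": -3, "twist": 0.16, "claw": -1}])

```text
clock: 5.8
eef_pos: [0.5779, -0.2057, 0.3036]
ee_rot: [-179.8, 0.2, -166.0]
wrist_force: [0.7, -0.6, -0.7]
finger_gap: 1.0
finger_force: 0.0
```

```bash
python3 - <<'E'
from h import *
im,d,c=snap("top"); p=cloud(c,d); cv2.imwrite("pics/top1.png",cv2.resize(im[120:300,300:500],(800,720))[:600])
s=robot.sense(); print(s["clock"],s["eef_pos"],s["ee_rot"],s["joints"],s["wrist_force"])
E
```

```text
5.85 [ 0.57496968 -0.2078436   0.29465623] [ 179.63759959   -0.50471742 -166.14320873] [-3.09166300e+01  2.72479906e+01  5.91017740e+01 -9.84704162e-02
  9.42637664e+01 -1.34778620e+02] [-0.15161592 -3.53305226 -5.62499316]
```

Emit:
send_rows(series=[{"x": -0.5, "y": -4, "z": -4, "twist": 0, "claw": -1}, {"x": -0.5, "y": -4, "z": -8, "twist": 0, "claw": -1}, {"x": -0.5, "y": -4, "z": -8, "twist": 0, "claw": -1}, {"x": -0.5, "y": -4, "z": -8, "twist": 0, "claw": -1}])

```text
clock: 6.25
eef_pos: [0.5743, -0.2434, 0.2241]
ee_rot: [-180.0, 0.0, -165.9]
wrist_force: [-0.0, -0.5, 0.8]
finger_gap: 1.008
finger_force: 0.0
```

Emit:
send_rows(series=[{"x": -0.6, "y": -0.6, "z": -3, "twist": 0, "claw": -1}, {"x": -0.6, "y": -0.6, "z": -6, "twist": 0, "claw": -1}, {"x": -0.6, "y": -0.6, "z": -9, "twist": 0, "claw": -1}, {"x": -0.6, "y": -0.6, "z": -11, "twist": 0, "claw": -1}, {"x": -0.6, "y": -0.6, "z": -11, "twist": 0, "claw": -1}, {"x": -0.6, "y": -0.6, "z": -11, "twist": 0, "claw": 1}, {"x": -0.6, "y": -0.6, "z": -11, "twist": 0, "claw": 1}, {"x": -0.6, "y": -0.6, "z": -11, "twist": 0, "claw": 1}, {"x": -0.6, "y": -0.6, "z": -11, "twist": 0, "claw": 1}, {"x": -0.6, "y": -0.6, "z": -11, "twist": 0, "claw": 1}], grip_force=25)

```text
clock: 7.25
eef_pos: [0.5691, -0.2499, 0.1159]
ee_rot: [-179.8, 0.2, -165.9]
wrist_force: [1.4, 1.5, 7.1]
finger_gap: 0.744
finger_force: 26.7
```

Emit:
send_rows(series=[{"x": 0, "y": 0, "z": 1, "twist": 0, "claw": 1}, {"x": 0, "y": 0, "z": 2.5, "twist": 0, "claw": 1}, {"x": 0, "y": 0, "z": 5, "twist": 0, "claw": 1}, {"x": 0, "y": 0, "z": 8, "twist": 0, "claw": 1}, {"x": 0, "y": 0, "z": 11, "twist": 0, "claw": 1}, {"x": 0, "y": 0, "z": 13, "twist": 0, "claw": 1}, {"x": 0, "y": 0, "z": 13, "twist": 0, "claw": 1}])

```text
clock: 7.95
eef_pos: [0.5684, -0.25, 0.2472]
ee_rot: [-179.7, 0.3, -165.9]
wrist_force: [-0.5, 0.4, -1.1]
finger_gap: 0.745
finger_force: 28.4
```

```bash
python3 - <<'E'
from h import *
im,d,c=snap("scene"); cv2.imwrite("pics/s2.png",cv2.resize(im[130:330,260:527],(800,600),interpolation=cv2.INTER_CUBIC))
E
```

```text
(no output)
```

View pics/s2.png

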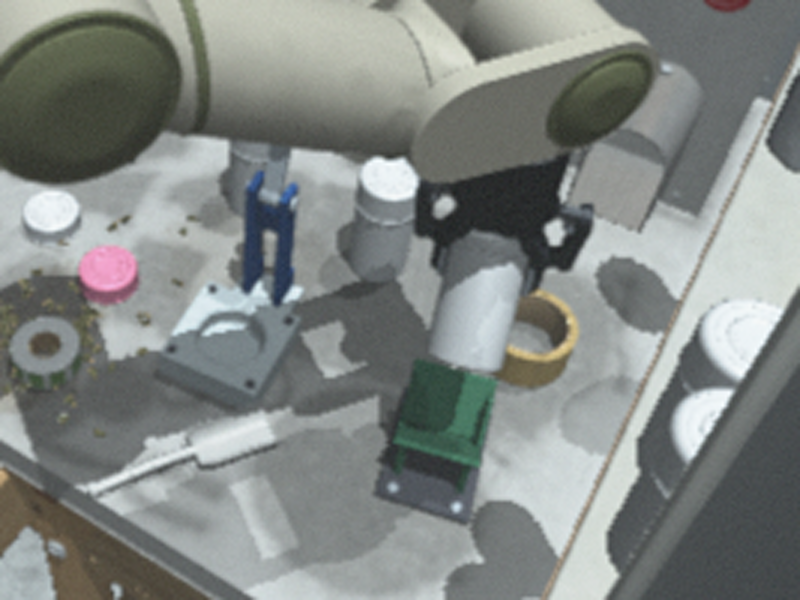

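The tin came out of the cradle held, still leaning about 40° (crop (475,300)); the lever is up and the pocket at crop (230,335) is free. I will turn the lean to the nest's -y side and go over the pocket.

Emit:
send_rows(series=[{"x": -0.5, "y": 0.5, "z": 0, "twist": -0.14, "claw": 1}, {"x": -1, "y": 1.5, "z": 0, "twist": -0.28, "claw": 1}, {"x": -1.5, "y": 3, "z": 0, "twist": -0.42, "claw": 1}, {"x": -2, "y": 4.5, "z": 0, "twist": -0.56, "claw": 1}, {"x": -2.5, "y": 6, "z": 0, "twist": -0.7, "claw": 1}, {"x": -3, "y": 7.5, "z": 0, "twist": -0.84, "claw": 1}, {"x": -3.5, "y": 9, "z": 0, "twist": -0.98, "claw": 1}, {"x": -4, "y": 11, "z": 0, "twist": -1.12, "claw": 1}, {"x": -4.3, "y": 13, "z": 0, "twist": -1.26, "claw": 1}, {"x": -4.3, "y": 15, "z": 0, "twist": -1.4, "claw": 1}, {"x": -4.3, "y": 17, "z": 0, "twist": -1.54, "claw": 1}, {"x": -4.3, "y": 18, "z": 0, "twist": -1.68, "claw": 1}])

```text
clock: 9.2
eef_pos: [0.5241, -0.068, 0.2419]
ee_rot: [-179.9, -0.1, 97.6]
wrist_force: [-0.1, -0.0, -0.8]
finger_gap: 0.744
finger_force: 28.4
```

Emit:
send_rows(series=[{"x": 0, "y": 2, "z": -1, "twist": -0.05, "claw": 1}, {"x": 0, "y": 4.1, "z": -4, "twist": -0.05, "claw": 1}, {"x": 0, "y": 4.1, "z": -7, "twist": -0.05, "claw": 1}, {"x": 0, "y": 4.1, "z": -9, "twist": -0.05, "claw": 1}, {"x": 0, "y": 4.1, "z": -9, "twist": -0.05, "claw": 1}, {"x": 0, "y": 4.1, "z": -9, "twist": -0.05, "claw": 1}])

```text
clock: 9.8
eef_pos: [0.5247, -0.0286, 0.1529]
ee_rot: [-179.9, -0.0, 95.0]
wrist_force: [0.4, -0.4, 0.2]
finger_gap: 0.744
finger_force: 28.4
```

```bash
cat > tilt.py <<'E'
from h import *
from scipy.optimize import least_squares
import sys
def tilt(name="scene",save=None):
    im,d,c=snap(name); p=cloud(c,d); s=robot.sense(); t=s["eef_pos"]; hsv=cv2.cvtColor(im,cv2.COLOR_BGR2HSV)
    if save: cv2.imwrite(save,cv2.resize(im[110:310,230:497],(800,600),interpolation=cv2.INTER_CUBIC))
    m=np.isfinite(p[...,0])&(hsv[...,1]<45)&(hsv[...,2]>85)&(np.hypot(p[...,0]-t[0],p[...,1]-t[1])<.085)&(p[...,2]>max(.045,t[2]-.12))&(p[...,2]<t[2]-.018)
    k,l,st,_=cv2.connectedComponentsWithStats(m.astype(np.uint8)); X=p[l==1+np.argmax(st[1:,4])]
    def f(q):
        a=np.array([np.tan(q[2]),np.tan(q[3]),1]); a/=np.linalg.norm(a); w=X-[q[0],q[1],t[2]-.005]
        return np.linalg.norm(w-np.outer(w@a,a),axis=1)-.0325
    r=least_squares(f,[t[0],t[1],0,-.3],loss="soft_l1",f_scale=.002)
    print("tcp",np.round(t,4),"yaw",round(s["ee_rot"][2],1),"n",len(X),"axis@grip",np.round(r.x[:2],4),"tilt x,y deg",np.round(np.degrees(r.x[2:]),1),"med",np.round(np.median(abs(f(r.x))),4),"zmin",X[:,2].min().round(3),"F",np.round(s["wrist_force"],1))
if __name__=="__main__": tilt(*sys.argv[1:])
E
python3 tilt.py scene pics/s3.png
```

```text
tcp [ 0.5251 -0.0288  0.1536] yaw 95.0 n 200 axis@grip [ 0.5245 -0.0282] tilt x,y deg [  4.1 -40.3] med 0.0006 zmin 0.081 F [ 0.8 -0.2 -1.6]
```

Emit:
send_rows(series=[{"x": 0, "y": 0.1, "z": -2, "twist": 0, "claw": 1}, {"x": 0, "y": 0.1, "z": -3.5, "twist": 0, "claw": 1}, {"x": 0, "y": 0.1, "z": -4.1, "twist": 0, "claw": 1}, {"x": 0, "y": 0.2, "z": -4.4, "twist": 0, "claw": 1}, {"x": 0, "y": 0.6, "z": -4.3, "twist": 0, "claw": 1}, {"x": -0.1, "y": 1.0, "z": -4.1, "twist": 0, "claw": 1}, {"x": -0.1, "y": 1.4, "z": -3.9, "twist": 0, "claw": 1}], grip_force=20)

```text
clock: 10.55
eef_pos: [0.525, -0.0165, 0.117]
ee_rot: [179.7, 0.3, 95.0]
wrist_force: [-1.9, -6.9, 8.6]
finger_gap: 0.748
finger_force: 32.6
```

```bash
python3 tilt.py scene pics/s4.png
```

```text
tcp [ 0.525  -0.0159  0.1171] yaw 95.0 n 183 axis@grip [ 0.5245 -0.0154] tilt x,y deg [  3.4 -33.3] med 0.0005 zmin 0.045 F [-3.5 -7.4 13.3]
```

Emit:
send_rows(series=[{"x": 0, "y": 0.4, "z": 0.05, "twist": 0, "claw": 1}, {"x": 0, "y": 0.8, "z": 0.1, "twist": 0, "claw": 1}, {"x": -0.1, "y": 1.2, "z": 0.15, "twist": 0, "claw": 1}, {"x": -0.1, "y": 1.6, "z": 0.2, "twist": 0, "claw": 1}, {"x": -0.1, "y": 2.0, "z": 0.2, "twist": 0, "claw": 1}, {"x": -0.1, "y": 2.4, "z": 0.2, "twist": 0, "claw": 1}])

```text
clock: 11.2
eef_pos: [0.5234, 0.0081, 0.1187]
ee_rot: [179.8, 0.2, 95.0]
wrist_force: [-6.1, -5.6, 14.5]
finger_gap: 0.748
finger_force: 37.9
```

```bash
python3 tilt.py scene pics/s5.png
```

```text
tcp [0.5233 0.0087 0.1186] yaw 95.0 n 180 axis@grip [0.5225 0.0073] tilt x,y deg [  1.  -17.8] med 0.0005 zmin 0.046 F [-5.6 -5.1 14.1]
```

Emit:
send_rows(series=[{"x": 0, "y": 0, "z": 1.0, "twist": 0, "claw": 1}, {"x": 0.1, "y": -1.5, "z": 1.8, "twist": 0, "claw": 1}, {"x": 0.2, "y": -3.5, "z": 1.8, "twist": 0, "claw": 1}, {"x": 0.3, "y": -5.5, "z": 1.8, "twist": 0, "claw": 1}, {"x": 0.3, "y": -5.8, "z": 1.0, "twist": 0, "claw": 1}, {"x": 0.3, "y": -5.8, "z": 0, "twist": 0, "claw": 1}, {"x": 0.3, "y": -5.8, "z": -0.6, "twist": 0, "claw": 1}, {"x": 0.3, "y": -5.8, "z": -0.8, "twist": 0, "claw": 1}])

```text
clock: 12.05
eef_pos: [0.5253, -0.0479, 0.1069]
ee_rot: [-179.9, -0.1, 95.0]
wrist_force: [0.2, 0.1, -0.5]
finger_gap: 0.747
finger_force: 36.5
```

```bash
python3 tilt.py scene pics/s6.png
```

```text
tcp [ 0.5254 -0.0479  0.107 ] yaw 95.0 n 144 axis@grip [ 0.5256 -0.0496] tilt x,y deg [  2.5 -19.3] med 0.0007 zmin 0.045 F [ 0.2 -0.  -1.2]
```

Emit:
send_rows(series=[{"x": 0, "y": 0.2, "z": -0.5, "twist": 0, "claw": 1}, {"x": 0, "y": 0.6, "z": -0.7, "twist": 0, "claw": 1}, {"x": 0, "y": 1.0, "z": -0.85, "twist": 0, "claw": 1}, {"x": -0.1, "y": 1.4, "z": -1.0, "twist": 0, "claw": 1}, {"x": -0.1, "y": 1.8, "z": -1.1, "twist": 0, "claw": 1}, {"x": -0.1, "y": 2.2, "z": -1.2, "twist": 0, "claw": 1}, {"x": -0.1, "y": 2.2, "z": -1.2, "twist": 0, "claw": 1}])

```text
clock: 12.8
eef_pos: [0.5266, -0.031, 0.1009]
ee_rot: [179.6, 0.7, 95.1]
wrist_force: [-14.4, -26.9, 38.7]
finger_gap: 0.751
finger_force: 35.6
```

```bash
python3 tilt.py scene pics/s7.png
```

```text
tcp [ 0.5266 -0.0311  0.1008] yaw 95.1 n 119 axis@grip [ 0.526  -0.0358] tilt x,y deg [  0.1 -11.7] med 0.0006 zmin 0.045 F [-13.6 -26.6  39.2]
```

Emit:
send_rows(series=[{"x": 0, "y": -0.2, "z": 0.8, "twist": 0, "claw": 1}, {"x": 0, "y": -0.8, "z": 1.2, "twist": 0, "claw": 1}, {"x": 0, "y": -1.3, "z": 1.0, "twist": 0, "claw": 1}, {"x": 0, "y": -1.3, "z": 0.6, "twist": 0, "claw": 1}, {"x": 0, "y": -1.1, "z": 0.4, "twist": 0, "claw": 1}, {"x": 0, "y": -0.8, "z": 0.3, "twist": 0, "claw": 1}, {"x": 0, "y": -0.5, "z": 0.2, "twist": 0, "claw": 1}])

```text
clock: 13.55
eef_pos: [0.5248, -0.0319, 0.0976]
ee_rot: [-180.0, 0.1, 95.0]
wrist_force: [-1.4, -9.8, 4.4]
finger_gap: 0.747
finger_force: 32.2
```

```bash
python3 tilt.py scene pics/s8.png
```

```text
tcp [ 0.5248 -0.0317  0.0977] yaw 95.1 n 106 axis@grip [ 0.5257 -0.0366] tilt x,y deg [  2.5 -10.8] med 0.0006 zmin 0.046 F [-0.8 -3.5 -1.1]
```

Emit:
send_rows(series=[{"x": -0.1, "y": -0.4, "z": 0.2, "twist": 0, "claw": 1}, {"x": -0.1, "y": -0.8, "z": 0.2, "twist": 0, "claw": 1}, {"x": -0.1, "y": -0.8, "z": -0.2, "twist": 0, "claw": 1}, {"x": -0.1, "y": -0.7, "z": -0.5, "twist": 0, "claw": 1}, {"x": -0.1, "y": -0.5, "z": -0.6, "twist": 0, "claw": 1}, {"x": -0.1, "y": -0.2, "z": -0.6, "twist": 0, "claw": 1}])

```text
clock: 14.2
eef_pos: [0.5243, -0.0343, 0.0937]
ee_rot: [179.9, 0.1, 95.0]
wrist_force: [-3.3, -2.8, 13.3]
finger_gap: 0.747
finger_force: 32.2
```

```bash
python3 tilt.py scene pics/s9.png
```

```text
tcp [ 0.5242 -0.0339  0.0935] yaw 95.0 n 95 axis@grip [ 0.5245 -0.0398] tilt x,y deg [  1.  -11.4] med 0.0007 zmin 0.045 F [-3.   0.7 15.8]
```

Emit:
send_rows(series=[{"x": 0, "y": 0, "z": 0.3, "twist": 0, "claw": 0.2}, {"x": 0, "y": 0, "z": 0.3, "twist": 0, "claw": -1}, {"x": 0, "y": 0, "z": 0.3, "twist": 0, "claw": -1}, {"x": 0, "y": 0, "z": 0.3, "twist": 0, "claw": -1}, {"x": 0, "y": 0, "z": 0.3, "twist": 0, "claw": -1}])

```text
clock: 14.75
eef_pos: [0.5199, -0.033, 0.0931]
ee_rot: [-179.4, -0.2, 95.0]
wrist_force: [-14.8, -0.3, -0.9]
finger_gap: 0.999
finger_force: 0.0
```

```bash
python3 tilt.py scene pics/s10.png
```

```text
tcp [ 0.5199 -0.033   0.0931] yaw 95.0 n 83 axis@grip [ 0.5252 -0.0233] tilt x,y deg [0.4 1.2] med 0.0007 zmin 0.045 F [-14.3  -1.2  -0.9]
```

Emit:
send_rows(series=[{"x": -0.8, "y": 0.3, "z": 0, "twist": 0, "claw": -1}, {"x": -0.8, "y": 0.6, "z": 1, "twist": 0, "claw": -1}, {"x": -0.8, "y": 0.6, "z": 3, "twist": 0, "claw": -1}, {"x": -1, "y": 0.6, "z": 6, "twist": 0, "claw": -1}, {"x": -1.5, "y": 1, "z": 10, "twist": 0, "claw": -1}, {"x": -1.5, "y": 4, "z": 13, "twist": 0, "claw": -1}, {"x": -1, "y": 8.5, "z": 13, "twist": 0, "claw": -1}, {"x": 0, "y": 13, "z": 13, "twist": 0, "claw": -1}, {"x": 1, "y": 17.5, "z": 13, "twist": 0, "claw": -1}, {"x": 2, "y": 22, "z": 13, "twist": 0, "claw": -1}, {"x": 3, "y": 26, "z": 13, "twist": 0, "claw": -1}, {"x": 4.3, "y": 28.3, "z": 13, "twist": 0, "claw": -1}])

```text
clock: 16.0
eef_pos: [0.5665, 0.2529, 0.2259]
ee_rot: [179.9, -0.0, 95.1]
wrist_force: [0.4, -1.1, -0.0]
finger_gap: 1.002
finger_force: 0.0
```

```bash
python3 - <<'E'
from h import *
r=np.round
for n in("scene","top"):
    im,d,c=snap(n); p=cloud(c,d)
    if n=="scene": cv2.imwrite("pics/s11.png",cv2.resize(im[150:300,250:450],(800,600),interpolation=cv2.INTER_CUBIC))
    ok=np.isfinite(p[...,0])
    m=ok&(abs(p[...,2]-.121)<.006)&(np.hypot(p[...,0]-.525,p[...,1]+.025)<.045); X=p[m]
    print(n,"rim",len(X),r(cv2.minEnclosingCircle((X[:,:2]*1000).astype(np.float32)),1) if 0 else cv2.minEnclosingCircle((X[:,:2]*1000).astype(np.float32)),"z",r(np.percentile(X[:,2],[5,50,95]),4))
    m=ok&(p[...,2]>.045)&(p[...,2]<.118)&(np.hypot(p[...,0]-.525,p[...,1]+.025)<.037); X=p[m]; X=X[np.hypot(X[:,0]-.525,X[:,1]+.025)>.028]
    from scipy.optimize import least_squares
    s=least_squares(lambda q:np.hypot(X[:,0]-q[0]-q[2]*(X[:,2]-.08),X[:,1]-q[1]-q[3]*(X[:,2]-.08))-.0325,[.525,-.025,0,0],loss="soft_l1",f_scale=.002); print(n,len(X),r(s.x,4))
    m=ok&(abs(p[...,2]-.024)<.006)&(np.hypot(p[...,0]-.567,p[...,1]-.248)<.055); X=p[m]
    if len(X): print(n,"lid",len(X),cv2.minEnclosingCircle((X[:,:2]*1000).astype(np.float32)))
s=robot.sense(); print(s["clock"],r(s["eef_pos"],4),r(s["ee_rot"],1),r(s["joints"],0))
E
```

```text
scene rim 57 ((523.0228271484375, -24.974538803100586), 33.172386169433594) z [0.1154 0.1179 0.1212]
scene 560 [ 5.238e-01 -2.540e-02 -2.000e-04  1.800e-03]
scene lid 215 ((565.8050537109375, 248.093505859375), 34.26042175292969)
top rim 32 ((524.8399658203125, -23.277793884277344), 32.42652130126953) z [0.1155 0.1198 0.1238]
top 111 [ 0.5242 -0.0233  0.0083  0.0025]
top lid 81 ((569.360595703125, 249.30091857910156), 32.54060745239258)
16.1 [0.5673 0.2525 0.2252] [179.9  -0.   95.2] [13. 30. 65.  0. 84.  8.]
```

View pics/s11.png

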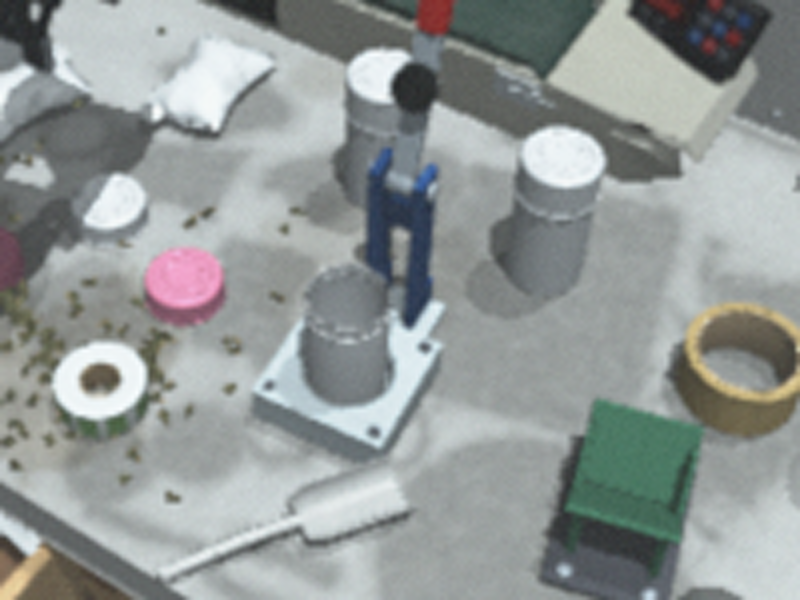

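The tin stands upright in the pocket (crop (345,340), rim about z = 0.12), the lever is fully back, and everything else is in place. Next is the lid, at crop (113,205).

Emit:
send_rows(series=[{"x": 0.05, "y": -0.35, "z": -5, "twist": 0, "claw": -1}, {"x": 0.05, "y": -0.35, "z": -10, "twist": 0, "claw": -1}, {"x": 0.05, "y": -0.35, "z": -15, "twist": 0, "claw": -1}, {"x": 0.05, "y": -0.35, "z": -18.5, "twist": 0, "claw": -1}, {"x": 0.05, "y": -0.35, "z": -19.6, "twist": 0, "claw": -1}, {"x": 0.05, "y": -0.35, "z": -19.6, "twist": 0, "claw": -1}, {"x": 0.05, "y": -0.35, "z": -19.6, "twist": 0, "claw": 0}, {"x": 0.05, "y": -0.35, "z": -19.6, "twist": 0, "claw": 1}, {"x": 0.05, "y": -0.35, "z": -19.6, "twist": 0, "claw": 1}, {"x": 0.05, "y": -0.35, "z": -19.6, "twist": 0, "claw": 1}, {"x": 0.05, "y": -0.35, "z": -19.6, "twist": 0, "claw": 1}], grip_force=20)

```text
clock: 17.2
eef_pos: [0.5685, 0.2461, 0.0318]
ee_rot: [179.7, -0.0, 95.0]
wrist_force: [0.3, -0.2, 5.8]
finger_gap: 0.742
finger_force: 21.4
```

```bash
python3 - <<'E'
from h import *
im,d,c=snap("scene"); p=cloud(c,d); t=robot.sense()["eef_pos"]; u,v=proj(c,t); print(u,v,t)
u,v=int(u),int(v)
a=cv2.resize(im[v-40:v+40,u-53:u+53],(530,400),interpolation=cv2.INTER_CUBIC)
im2,d2,c2=snap("top"); u,v=map(int,proj(c2,t)); b=cv2.resize(im2[v-40:v+40,u-27:u+27],(270,400),interpolation=cv2.INTER_CUBIC)
cv2.imwrite("pics/l1.png",np.hstack([a,b]))
E
```

```text
276.5539254820223 198.47693456453 [0.56844641 0.24610405 0.03172725]
```

View pics/l1.png

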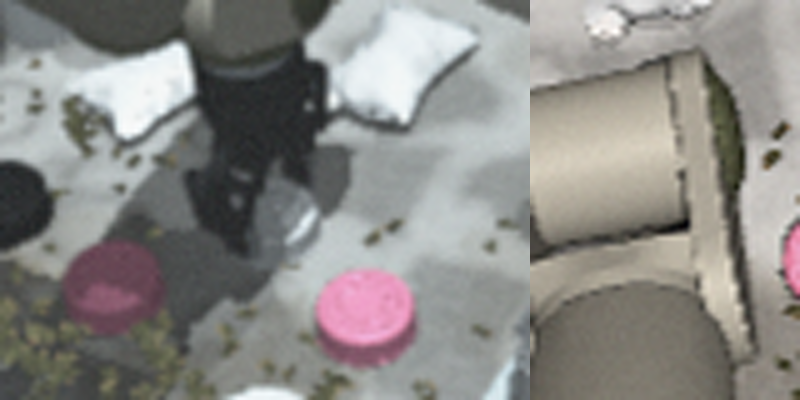

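The near finger is at crop (235,215), with the lid level between the pads at (285,220). The top view is blocked by the arm.

```bash
cat > lid.py <<'E'
from h import *
from scipy.optimize import least_squares
import sys
def lid(z0,cx,cy,R=.036,tol=.006,names=("scene",)):
    for n in names:
        im,d,c=snap(n); p=cloud(c,d); h=cv2.cvtColor(im,cv2.COLOR_BGR2HSV)
        m=np.isfinite(p[...,0])&(abs(p[...,2]-z0)<tol)&(np.hypot(p[...,0]-cx,p[...,1]-cy)<R+.012)&(h[...,2]>100)&(h[...,1]<45)
        m=cv2.morphologyEx(m.astype(np.uint8),cv2.MORPH_OPEN,np.ones((2,2)))>0
        X=p[m]; 
        if len(X)<8: print(n,"few",len(X)); continue
        H=X[cv2.convexHull((X[:,:2]*1000).astype(np.float32),returnPoints=False)[:,0]]
        print(n,len(X),"box",np.round(X.min(0),4),np.round(X.max(0),4),"meanz",X[:,2].mean().round(4),"circ",np.round(cv2.minEnclosingCircle((X[:,:2]*1000).astype(np.float32))[0],1))
        A=np.c_[X[:,:2]-X[:,:2].mean(0),np.ones(len(X))]; s=np.linalg.lstsq(A,X[:,2],rcond=None)[0]; print("slope deg",np.round(np.degrees(np.arctan(s[:2])),1))
if __name__=="__main__": lid(*map(float,sys.argv[1:4]),names=sys.argv[4].split(","))
E
python3 lid.py .026 .567 .249 scene; python3 lid.py .026 .567 .249 top; python3 -c "
from h import *
s=robot.sense(); print({k:np.round(s[k],2) for k in ('eef_pos','wrist_force','moment','finger_gap','finger_force')})"
```

```text
scene 107 box [nan nan nan] [nan nan nan] meanz nan circ [574.4 233.1]
 ** On entry to DLASCL parameter number  4 had an illegal value
 ** On entry to DLASCL parameter number  4 had an illegal value
top few 0
{'eef_pos': array([0.57, 0.25, 0.03]), 'wrist_force': array([ 0.56, -0.29,  5.1 ]), 'moment': array([-0.09,  0.19,  0.07]), 'finger_gap': np.float64(0.75), 'finger_force': np.float64(21.35)}Traceback (most recent call last):
  File "lid.py", line 14, in <module>
    if __name__=="__main__": lid(*map(float,sys.argv[1:4]),names=sys.argv[4].split(","))
                             ~~~^^^^^^^^^^^^^^^^^^^^^^^^^^^^^^^^^^^^^^^^^^^^^^^^^^^^^^^^
  File "lid.py", line 13, in lid
    A=np.c_[X[:,:2]-X[:,:2].mean(0),np.ones(len(X))]; s=np.linalg.lstsq(A,X[:,2],rcond=None)[0]; print("slope deg",np.round(np.degrees(np.arctan(s[:2])),1))
                                                        ~~~~~~~~~~~~~~~^^^^^^^^^^^^^^^^^^^^^
    x, resids, rank, s = _umath_linalg.lstsq(a, b, rcond,
                         ~~~~~~~~~~~~~~~~~~~^^^^^^^^^^^^^
                                             signature=signature)
                                             ^^^^^^^^^^^^^^^^^^^^
    raise LinAlgError("SVD did not converge in Linear Least Squares")
numpy.linalg.LinAlgError: SVD did not converge in Linear Least Squares
```

Emit:
send_rows(series=[{"x": 0, "y": 0, "z": 1, "twist": 0, "claw": 1}, {"x": 0, "y": 0, "z": 3, "twist": 0, "claw": 1}, {"x": 0, "y": 0, "z": 6, "twist": 0, "claw": 1}, {"x": 0, "y": 0, "z": 10, "twist": 0, "claw": 1}, {"x": 0, "y": 0, "z": 15, "twist": 0, "claw": 1}, {"x": 0, "y": 0, "z": 18, "twist": 0, "claw": 1}, {"x": 0, "y": 0, "z": 18, "twist": 0, "claw": 1}])

```text
clock: 18.1
eef_pos: [0.5686, 0.2464, 0.2158]
ee_rot: [179.3, -0.1, 95.0]
wrist_force: [0.3, -0.5, -0.9]
finger_gap: 0.742
finger_force: 22.2
```

```bash
sed -i '/morphologyEx/d' lid.py; python3 - <<'E'
from h import *
im,d,c=snap("scene"); p=cloud(c,d); t=robot.sense()["eef_pos"]; u,v=map(int,proj(c,t)); print(u,v,t,robot.sense()["finger_gap"])
cv2.imwrite("pics/l2.png",cv2.resize(im[v-40:v+60,u-53:u+80],(798,600),interpolation=cv2.INTER_CUBIC))
m=np.isfinite(p[...,0])&(abs(p[...,2]-t[2]+.006)<.022)&(np.hypot(p[...,0]-t[0],p[...,1]-t[1])<.05)&(cv2.cvtColor(im,cv2.COLOR_BGR2HSV)[...,2]>75)
X=p[m]; print(len(X),X.min(0),X.max(0))
E
```

```text
270 158 [0.5677131  0.24613334 0.21260761] 0.7436528970840675
280 [0.52299816 0.21402835 0.18493724] [0.61558005 0.27945131 0.22479326]
```

View pics/l2.png

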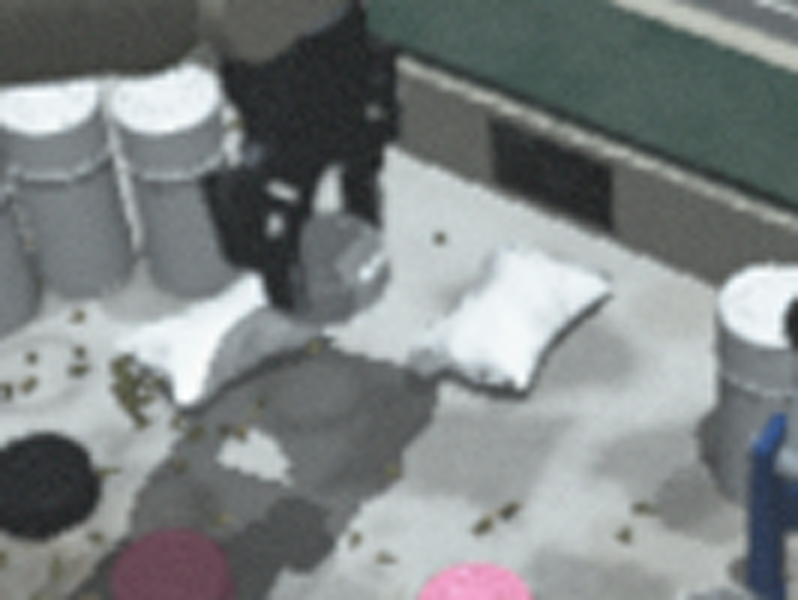

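The lid is held at crop (340,265), but it may be tilted towards the camera, so I'll check its plane.

```bash
cat > lidhand.py <<'E'
from h import *
from scipy.optimize import least_squares
def run(save=None):
    im,d,c=snap("scene"); p=cloud(c,d); t=robot.sense()["eef_pos"]
    m=np.isfinite(p[...,0])&(abs(p[...,2]-t[2]+.008)<.024)&(np.hypot(p[...,0]-t[0],p[...,1]-t[1])<.045)&(cv2.cvtColor(im,cv2.COLOR_BGR2HSV)[...,2]>65)&(abs(p[...,0]-t[0])<.034)
    X=p[m]-t
    # surface distance to a capped cylinder (r 34.5, h 26) with centre of top (q0..2) and tilt q3,q4
    def f(q):
        a=np.array([q[3],q[4],1]); a/=np.linalg.norm(a); w=X-q[:3]; h=w@a; r=np.linalg.norm(w-np.outer(h,a),axis=1)-.0345
        o=np.maximum(r,h); return np.where((r>0)&(h>0),np.hypot(r,h),o)
    best=min((least_squares(f,[0,y,.0-.006,a,b],loss="soft_l1",f_scale=.002) for y in(-.01,0,.01) for a in(-.3,0,.3) for b in(-.5,0,.3)),key=lambda s:s.cost)
    print(len(X),"top centre rel TCP mm",np.round(best.x[:3]*1000,1),"tilt dir x,y deg",np.round(np.degrees(np.arctan(best.x[3:])),1),"med",np.median(abs(f(best.x))).round(4),"tcp",np.round(t,4))
run()
E
python3 lidhand.py
```

```text
268 top centre rel TCP mm [ 0.3  5.2 -5.7] tilt dir x,y deg [-1.3  0.9] med 0.0011 tcp [0.5671 0.2459 0.2103]
```

Emit:
send_rows(series=[{"x": -0.6, "y": -3, "z": 0.5, "twist": 0, "claw": 1}, {"x": -1.3, "y": -7, "z": 0.5, "twist": 0, "claw": 1}, {"x": -2, "y": -11.5, "z": 0.5, "twist": 0, "claw": 1}, {"x": -2.7, "y": -16, "z": 0.5, "twist": 0, "claw": 1}, {"x": -3.4, "y": -20.5, "z": 0.5, "twist": 0, "claw": 1}, {"x": -4, "y": -24.5, "z": 0, "twist": 0, "claw": 1}, {"x": -4.3, "y": -27.2, "z": -1, "twist": 0, "claw": 1}, {"x": -4.3, "y": -27.2, "z": -3, "twist": 0, "claw": 1}, {"x": -4.3, "y": -27.2, "z": -4.2, "twist": 0, "claw": 1}, {"x": -4.3, "y": -27.2, "z": -4.2, "twist": 0, "claw": 1}, {"x": -4.3, "y": -27.2, "z": -4.2, "twist": 0, "claw": 1}])

```text
clock: 19.3
eef_pos: [0.5241, -0.0259, 0.1667]
ee_rot: [-179.9, -0.0, 95.0]
wrist_force: [0.9, -0.2, -0.5]
finger_gap: 0.74
finger_force: 22.2
```

```bash
python3 lidhand.py; cat > cmp.py <<'E'
from h import *
from scipy.optimize import least_squares
def band(p,z0,z1,R,guess):
    w=np.hypot(p[...,0]-guess[0],p[...,1]-guess[1]); m=np.isfinite(p[...,0])&(p[...,2]>z0)&(p[...,2]<z1)&(w<R+.008)&(w>R-.006); X=p[m]
    if len(X)<15: return len(X),None
    s=least_squares(lambda q:np.hypot(X[:,0]-q[0],X[:,1]-q[1])-R,guess,loss="soft_l1",f_scale=.0015); return len(X),np.round(s.x,4)
E
python3 - <<'E'
from cmp import *
im,d,c=snap("scene"); p=cloud(c,d); t=robot.sense()["eef_pos"]; print(t)
print("tin",band(p,.045,.105,.0325,[.524,-.025]))
b=t[2]-.0317
for R in(.0325,.0345): print("lid",R,band(p,b+.008,b+.023,R,[t[0],t[1]+.004]))
u,v=map(int,proj(c,[.524,-.025,.12]))
cv2.imwrite("pics/l3.png",cv2.resize(im[v-45:v+45,u-60:u+60],(800,600),interpolation=cv2.INTER_CUBIC))
E
```

```text
242 top centre rel TCP mm [-0.1  4.9 -9. ] tilt dir x,y deg [-0.7  2. ] med 0.0009 tcp [ 0.5243 -0.0259  0.1671]
[ 0.52443887 -0.02591546  0.16738882]
tin (297, array([ 0.524 , -0.0251]))
lid 0.0325 (69, array([ 0.5236, -0.0231]))
lid 0.0345 (65, array([ 0.5236, -0.0211]))
```

View pics/l3.png

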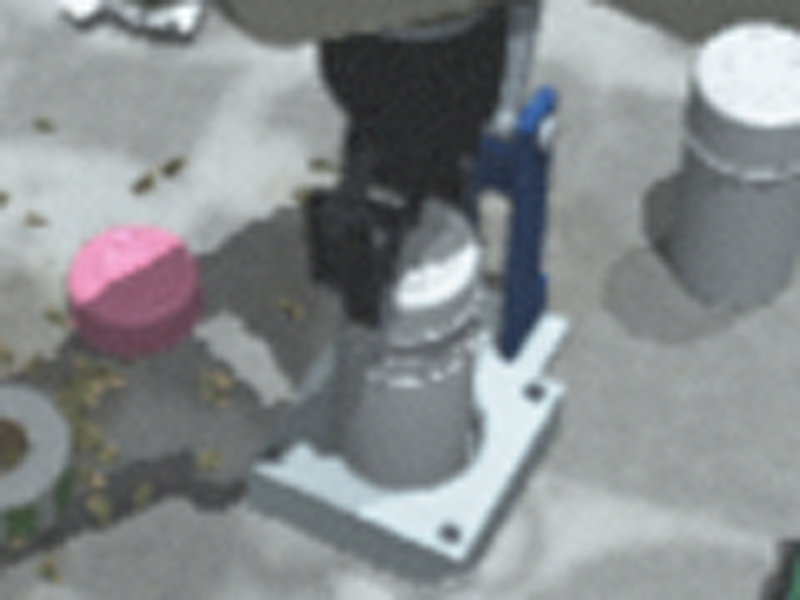

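The lid at crop (435,270) is held level just above the tin mouth (430,355), and the fit puts it about 3 mm to the tin's +y side. I'll shift it and lower it.

Emit:
send_rows(series=[{"x": 0, "y": -0.3, "z": 0, "twist": 0, "claw": 1}, {"x": 0, "y": -0.3, "z": -0.6, "twist": 0, "claw": 1}, {"x": 0, "y": -0.3, "z": -1.0, "twist": 0, "claw": 1}, {"x": 0, "y": -0.3, "z": -1.2, "twist": 0, "claw": 1}, {"x": 0, "y": -0.3, "z": -1.2, "twist": 0, "claw": 1}])

```text
clock: 19.9
eef_pos: [0.5241, -0.029, 0.1545]
ee_rot: [-180.0, -0.0, 95.0]
wrist_force: [0.5, -0.7, -0.7]
finger_gap: 0.741
finger_force: 22.2
```

```bash
cat > c2.py <<'E'
from cmp import *
im,d,c=snap("scene"); p=cloud(c,d); s=robot.sense(); print(s["clock"],s["eef_pos"].round(4),s["wrist_force"].round(1))
print("tin",band(p,.045,.110,.0325,[.524,-.025]))
for R in(.0325,.0345): print("lid",R,band(p,.127,.144,R,[.524,-.025]))
w=np.hypot(p[...,0]-.524,p[...,1]+.025)<.026; X=p[w&np.isfinite(p[...,0])&(p[...,2]>.13)&(p[...,2]<.156)]; print("top",len(X),np.percentile(X[:,2],[5,50,95]).round(4))
A=np.c_[X[:,:2]-[.524,-.025],np.ones(len(X))]; q=np.linalg.lstsq(A,X[:,2],rcond=None)[0]; print("slope",np.degrees(np.arctan(q[:2])).round(1),"z",q[2].round(4))
E
python3 c2.py
```

```text
19.95 [ 0.5242 -0.029   0.1547] [ 0.2 -0.7 -0.5]
tin (275, array([ 0.5241, -0.0249]))
lid 0.0325 (65, array([ 0.5234, -0.0263]))
lid 0.0345 (66, array([ 0.5245, -0.0245]))
top 93 [0.1435 0.146  0.1487]
slope [1.2 1.2] z 0.1462
```

Emit:
send_rows(series=[{"x": 0, "y": 0, "z": -0.1, "twist": 0, "claw": 1}, {"x": 0, "y": 0, "z": -0.2, "twist": 0, "claw": 1}, {"x": 0, "y": 0, "z": -0.25, "twist": 0, "claw": 1}, {"x": 0, "y": 0, "z": -0.25, "twist": 0, "claw": 1}])

```text
clock: 20.35
eef_pos: [0.5243, -0.0291, 0.1524]
ee_rot: [180.0, -0.0, 95.0]
wrist_force: [-0.6, -0.2, -0.6]
finger_gap: 0.742
finger_force: 22.3
```

Emit:
send_rows(series=[{"x": 0, "y": 0, "z": -0.1, "twist": 0, "claw": 1}, {"x": 0, "y": 0, "z": -0.2, "twist": 0, "claw": 1}, {"x": 0, "y": 0, "z": -0.2, "twist": 0, "claw": 1}])

```text
clock: 20.65
eef_pos: [0.5246, -0.0292, 0.152]
ee_rot: [179.9, 0.1, 95.0]
wrist_force: [-3.2, 0.7, 12.9]
finger_gap: 0.741
finger_force: 24.1
```

Emit:
send_rows(series=[{"x": 0, "y": 0, "z": 0.15, "twist": 0, "claw": 1}, {"x": 0, "y": 0, "z": 0.15, "twist": 0, "claw": -0.5}, {"x": 0, "y": 0, "z": 0.15, "twist": 0, "claw": -0.65}, {"x": 0, "y": 0, "z": 0.15, "twist": 0, "claw": -0.8}, {"x": 0, "y": 0, "z": 0.15, "twist": 0, "claw": -0.8}, {"x": 0, "y": 0, "z": 0.15, "twist": 0, "claw": -0.8}])

```text
clock: 21.25
eef_pos: [0.5242, -0.0291, 0.1518]
ee_rot: [-180.0, -0.0, 95.0]
wrist_force: [-0.3, 0.3, 0.2]
finger_gap: 0.902
finger_force: 0.0
```

```bash
python3 c2.py
```

```text
21.3 [ 0.5243 -0.0291  0.1518] [-0.1 -0.2  0.1]
tin (282, array([ 0.5242, -0.025 ]))
lid 0.0325 (76, array([ 0.5252, -0.0265]))
lid 0.0345 (72, array([ 0.5263, -0.0248]))
top 104 [0.1412 0.1438 0.147 ]
slope [0.2 1.2] z 0.1439
```

Released cleanly. I'll retreat upward and measure the lid with both cameras.

Emit:
send_rows(series=[{"x": 0, "y": 0, "z": 0.5, "twist": 0, "claw": -0.8}, {"x": 0, "y": 0, "z": 1.5, "twist": 0, "claw": -0.8}, {"x": 0, "y": 0, "z": 3, "twist": 0, "claw": -0.8}, {"x": -0.5, "y": 1, "z": 6, "twist": 0, "claw": -1}, {"x": -1, "y": 4, "z": 10, "twist": 0, "claw": -1}, {"x": -1, "y": 8, "z": 14, "twist": 0, "claw": -1}, {"x": -1, "y": 12, "z": 16, "twist": 0, "claw": -1}, {"x": -1, "y": 16, "z": 18, "twist": 0, "claw": -1}, {"x": -1, "y": 20, "z": 18, "twist": 0, "claw": -1}, {"x": -1, "y": 20, "z": 18, "twist": 0, "claw": -1}])

```text
clock: 22.3
eef_pos: [0.5135, 0.1747, 0.3333]
ee_rot: [179.9, -0.1, 95.3]
wrist_force: [0.1, -0.4, -0.5]
finger_gap: 1.0
finger_force: 0.0
```

```bash
python3 c2.py; python3 - <<'E'
from cmp import *
for n in("scene","top"):
    im,d,c=snap(n); p=cloud(c,d); w=np.hypot(p[...,0]-.524,p[...,1]+.025)
    X=p[np.isfinite(p[...,0])&(w<.045)&(p[...,2]>.138)&(p[...,2]<.152)]; print(n,len(X),"circ",cv2.minEnclosingCircle((X[:,:2]*1000).astype(np.float32)),"z",np.percentile(X[:,2],[5,50,95]).round(4))
    Y=X[np.hypot(*(X[:,:2]-[.524,-.025]).T)<.028]; q=np.linalg.lstsq(np.c_[Y[:,:2]-[.524,-.025],np.ones(len(Y))],Y[:,2],rcond=None)[0]; print("slope",np.degrees(np.arctan(q[:2])).round(1),q[2].round(4))
    if n=="top": print("tin",band(p,.045,.110,.0325,[.524,-.025]),"lid",band(p,.125,.142,.0345,[.524,-.025]))
    h=cv2.cvtColor(im,cv2.COLOR_BGR2HSV); R=((h[...,0]<8)|(h[...,0]>172))&(h[...,1]>140)&(h[...,2]>70)&np.isfinite(p[...,0])&(p[...,2]>.24)&(p[...,0]>.55)&(abs(p[...,1])<.06)
    print("red",R.sum(),np.median(p[R],0).round(4) if R.sum() else "")
    u,v=map(int,proj(c,[.524,-.025,.12])); cv2.imwrite(f"pics/f_{n}.png",cv2.resize(im[v-45:v+45,u-60:u+60],(800,600),interpolation=cv2.INTER_CUBIC))
E
```

```text
22.35 [0.5137 0.1727 0.3327] [ 0.7 -0.3 -0.2]
tin (274, array([ 0.5243, -0.0251]))
lid 0.0325 (118, array([ 0.5238, -0.026 ]))
lid 0.0345 (111, array([ 0.5257, -0.0248]))
top 193 [0.1413 0.1439 0.1469]
slope [-0.3  0.7] z 0.144
scene 329 circ ((522.688720703125, -27.672008514404297), 33.272865295410156) z [0.1403 0.1442 0.147 ]
slope [-0.3  0.4] 0.1442
red 146 [ 0.6452 -0.0202  0.3222]
top 407 circ ((525.1515502929688, -24.902555465698242), 33.03790283203125) z [0.1407 0.1452 0.1498]
slope [-0.8 -0.2] 0.1454
tin (26, array([ 0.5246, -0.0238])) lid (37, array([ 0.5257, -0.0256]))
red 128 [ 0.648  -0.0157  0.3352]
```

Lid level (slope <1°), top at the seated height, centred on the tin within about 1.5 mm. Now the lever.

Emit:
send_rows(series=[{"x": 0, "y": 0, "z": 1, "twist": 0.14, "claw": -1}, {"x": 0, "y": 0, "z": 3, "twist": 0.28, "claw": -1}, {"x": 1, "y": 0, "z": 5, "twist": 0.42, "claw": -1}, {"x": 2, "y": 0, "z": 7, "twist": 0.56, "claw": -1}, {"x": 4, "y": -1, "z": 7.5, "twist": 0.7, "claw": -1}, {"x": 6, "y": -3, "z": 7.5, "twist": 0.84, "claw": -1}, {"x": 8, "y": -5, "z": 7.5, "twist": 0.98, "claw": -1}, {"x": 10, "y": -8, "z": 7.5, "twist": 1.12, "claw": -1}, {"x": 12, "y": -11, "z": 7.5, "twist": 1.26, "claw": -1}, {"x": 13.5, "y": -14, "z": 7.5, "twist": 1.4, "claw": -1}, {"x": 14.5, "y": -17, "z": 7.5, "twist": 1.54, "claw": -1}, {"x": 14.5, "y": -18.6, "z": 7.5, "twist": 1.565, "claw": -1}])

```text
clock: 23.65
eef_pos: [0.6599, -0.0195, 0.4057]
ee_rot: [180.0, -0.1, -175.4]
wrist_force: [-0.5, 0.3, -0.1]
finger_gap: 1.001
finger_force: 0.0
```

Emit:
send_rows(series=[{"x": 0, "y": 0, "z": 0, "twist": 0, "claw": -1}, {"x": 0, "y": 0, "z": 0, "twist": 0, "claw": -1}])

```text
clock: 23.85
eef_pos: [0.659, -0.016, 0.4071]
ee_rot: [180.0, -0.0, -175.5]
wrist_force: [0.1, 0.5, -0.4]
finger_gap: 1.004
finger_force: 0.0
```

Emit:
send_rows(series=[{"x": 0, "y": 0, "z": -3, "twist": 0, "claw": -1}, {"x": 0, "y": 0, "z": -6, "twist": 0, "claw": -1}, {"x": 0, "y": 0, "z": -8.8, "twist": 0, "claw": -1}, {"x": 0, "y": 0, "z": -8.8, "twist": 0, "claw": -1}, {"x": 0, "y": 0, "z": -8.8, "twist": 0, "claw": 1}, {"x": 0, "y": 0, "z": -8.8, "twist": 0, "claw": 1}, {"x": 0, "y": 0, "z": -8.8, "twist": 0, "claw": 1}, {"x": 0, "y": 0, "z": -8.8, "twist": 0, "claw": 1}, {"x": 0, "y": 0, "z": -8.8, "twist": 0, "claw": 1}, {"x": 0, "y": 0, "z": -8.8, "twist": 0, "claw": 1}, {"x": 0, "y": 0, "z": -8.8, "twist": 0, "claw": 1}], grip_force=30)

```text
clock: 24.95
eef_pos: [0.6595, -0.0157, 0.32]
ee_rot: [-179.9, 0.1, -175.4]
wrist_force: [0.7, -4.5, 5.9]
finger_gap: 0.278
finger_force: 33.2
```

Emit:
send_rows(series=[{"x": -2.3, "y": -0.2, "z": 0.57, "twist": 0, "claw": 1}, {"x": -4.6, "y": -0.4, "z": 0.79, "twist": 0, "claw": 1}, {"x": -6.95, "y": -0.6, "z": 0.66, "twist": 0, "claw": 1}, {"x": -9.25, "y": -0.8, "z": 0.18, "twist": 0, "claw": 1}, {"x": -11.45, "y": -0.95, "z": -0.64, "twist": 0, "claw": 1}, {"x": -13.5, "y": -1.15, "z": -1.78, "twist": 0, "claw": 1}, {"x": -15.4, "y": -1.3, "z": -3.22, "twist": 0, "claw": 1}, {"x": -17, "y": -1.45, "z": -4.9, "twist": 0, "claw": 1}, {"x": -18.35, "y": -1.55, "z": -6.84, "twist": 0, "claw": 1}, {"x": -19.4, "y": -1.65, "z": -8.94, "twist": 0, "claw": 1}, {"x": -20.1, "y": -1.7, "z": -11.15, "twist": 0, "claw": 1}, {"x": -20.1, "y": -1.7, "z": -11.15, "twist": 0, "claw": 1}])

```text
clock: 26.15
eef_pos: [0.4574, -0.0335, 0.2058]
ee_rot: [-179.9, -0.1, -175.4]
wrist_force: [-1.9, -11.2, -0.3]
finger_gap: 0.274
finger_force: 29.7
```

Emit:
send_rows(series=[{"x": -0.1, "y": -0.15, "z": -1, "twist": 0, "claw": 1}, {"x": -0.25, "y": -0.2, "z": -1.8, "twist": 0, "claw": 1}, {"x": -0.35, "y": -0.2, "z": -2.5, "twist": 0, "claw": 1}, {"x": -0.4, "y": -0.2, "z": -3, "twist": 0, "claw": 1}, {"x": -0.45, "y": -0.2, "z": -3.4, "twist": 0, "claw": 1}, {"x": -0.45, "y": -0.2, "z": -3.4, "twist": 0, "claw": 1}])

```text
clock: 26.75
eef_pos: [0.4539, -0.034, 0.173]
ee_rot: [180.0, 0.0, -175.3]
wrist_force: [-0.4, -0.2, -0.7]
finger_gap: 0.271
finger_force: 29.9
```

Emit:
send_rows(series=[{"x": 0, "y": 0, "z": -0.15, "twist": 0, "claw": 1}, {"x": 0, "y": 0, "z": -0.3, "twist": 0, "claw": 1}, {"x": 0, "y": 0, "z": -0.3, "twist": 0, "claw": 1}])

```text
clock: 27.05
eef_pos: [0.4539, -0.034, 0.1703]
ee_rot: [180.0, 0.0, -175.3]
wrist_force: [-0.0, 0.9, -0.9]
finger_gap: 0.276
finger_force: 30.1
```

Emit:
send_rows(series=[{"x": 0, "y": 0, "z": -0.15, "twist": 0, "claw": 1}, {"x": 0, "y": 0, "z": -0.3, "twist": 0, "claw": 1}, {"x": 0, "y": 0, "z": -0.4, "twist": 0, "claw": 1}, {"x": 0, "y": 0, "z": -0.4, "twist": 0, "claw": 1}])

```text
clock: 27.45
eef_pos: [0.4539, -0.034, 0.169]
ee_rot: [-179.9, 0.2, -175.3]
wrist_force: [-11.8, 3.3, 31.7]
finger_gap: 0.28
finger_force: 34.3
```

```bash
python3 c2.py; python3 - <<'E'
from h import *
im,d,c=snap("scene"); u,v=map(int,proj(c,[.5,-.025,.14])); cv2.imwrite("pics/close.png",cv2.resize(im[v-45:v+45,u-60:u+60],(800,600),interpolation=cv2.INTER_CUBIC))
E
```

```text
27.5 [ 0.4539 -0.034   0.169 ] [-11.3   2.8  31.6]
tin (221, array([ 0.5245, -0.0249]))
lid 0.0325 (12, None)
lid 0.0345 (11, None)
top 21 [0.1421 0.1449 0.1558]
slope [ 4.  -8.3] z 0.145
```

Firm contact (32 N at the grip): the pad bears on the lid. Relax, release and retreat.

Emit:
send_rows(series=[{"x": 0, "y": 0, "z": 0.15, "twist": 0, "claw": 1}, {"x": 0, "y": 0, "z": 0.2, "twist": 0, "claw": -1}, {"x": 0, "y": 0, "z": 0.2, "twist": 0, "claw": -1}, {"x": 0, "y": 0, "z": 0.2, "twist": 0, "claw": -1}, {"x": 0, "y": 0, "z": 0.2, "twist": 0, "claw": -1}, {"x": 0, "y": 0, "z": 1, "twist": 0, "claw": -1}, {"x": 0, "y": 0, "z": 3, "twist": 0, "claw": -1}, {"x": 0, "y": 0, "z": 7, "twist": 0, "claw": -1}, {"x": -1, "y": 3, "z": 11, "twist": 0, "claw": -1}, {"x": -3, "y": 7, "z": 14, "twist": 0, "claw": -1}, {"x": -5, "y": 11, "z": 15, "twist": 0, "claw": -1}, {"x": -6, "y": 15, "z": 15, "twist": 0, "claw": -1}])

```text
clock: 28.75
eef_pos: [0.3927, 0.1173, 0.319]
ee_rot: [-180.0, 0.3, -175.4]
wrist_force: [0.9, -0.3, 0.2]
finger_gap: 1.002
finger_force: 0.0
```

Emit:
send_rows(series=[{"x": -1, "y": 5, "z": 0, "twist": 0, "claw": -1}, {"x": -2, "y": 9, "z": 0, "twist": 0, "claw": -1}, {"x": -2, "y": 9, "z": 0, "twist": 0, "claw": -1}])

```text
clock: 29.05
eef_pos: [0.372, 0.2095, 0.317]
ee_rot: [179.9, 0.0, -175.0]
wrist_force: [0.4, -1.2, -0.0]
finger_gap: 1.002
finger_force: 0.0
```

```bash
python3 - <<'E'
from cmp import *
r=np.round
im,d,c=snap("scene"); p=cloud(c,d); im2,d2,c2=snap("top"); p2=cloud(c2,d2)
for n,I,P in(("scene",im,p),("top",im2,p2)):
    h=cv2.cvtColor(I,cv2.COLOR_BGR2HSV); R=((h[...,0]<8)|(h[...,0]>172))&(h[...,1]>140)&(h[...,2]>70)&np.isfinite(P[...,0])&(P[...,0]>.4)&(P[...,0]<.52)&(abs(P[...,1]+.03)<.05)&(P[...,2]>.1)
    X=P[R]; q=np.linalg.lstsq(np.c_[X[:,:2]-X[:,:2].mean(0),np.ones(len(X))],X[:,2],rcond=None)[0]; print(n,"grip",R.sum(),r(np.median(X,0),4),"slope",r(q[0],3))
print("tin",band(p,.045,.110,.0325,[.524,-.025]),"lid",band(p,.125,.142,.0345,[.524,-.025]),band(p,.125,.142,.0325,[.524,-.025]))
print(robot.sense()["clock"],robot.sense()["wrist_force"].round(1))
u,v=map(int,proj(c,[.52,-.025,.12])); a=cv2.resize(im[v-45:v+45,u-40:u+40],(533,600),interpolation=cv2.INTER_CUBIC)
u,v=map(int,proj(c2,[.52,-.025,.12])); b=cv2.resize(im2[v-60:v+60,u-26:u+27],(265,600),interpolation=cv2.INTER_CUBIC)
cv2.imwrite("pics/final.png",np.hstack([a,b]))
E
```

```text
scene grip 137 [ 0.4504 -0.037   0.174 ] slope 0.001
top grip 157 [ 0.4555 -0.0328  0.1748] slope -0.012
tin (258, array([ 0.5244, -0.025 ])) lid (68, array([ 0.5251, -0.0244])) (68, array([ 0.5237, -0.026 ]))
29.15 [-0.2 -0.7  0.8]
```

View pics/final.png

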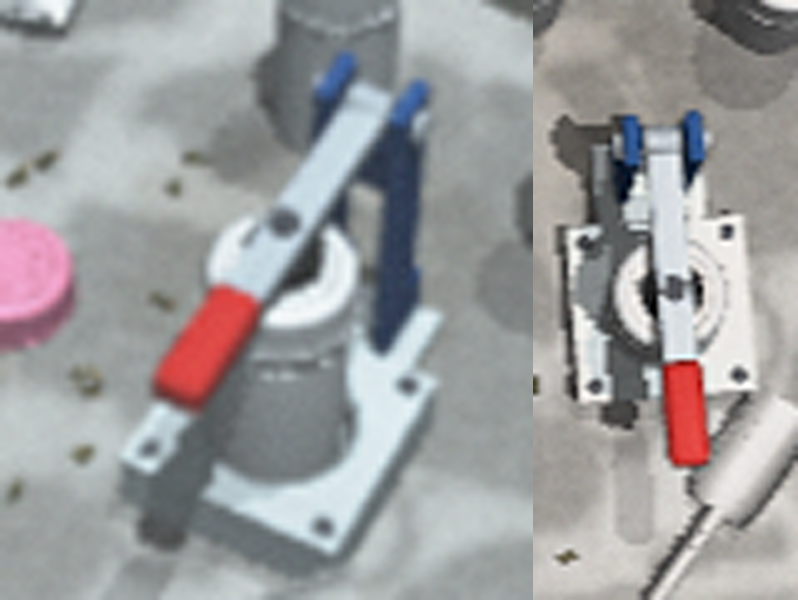

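The lever is level (slope about 0, top of the red grip at z = 0.175, which is joint 0). Its pad, at crop (285,250), sits on the lid, and the lid is square on the tin standing in the pocket. The gripper is clear.

```bash
python3 -c "
from rig import robot
print(robot.job_done())"
```

```text
the job is handed in; nothing more can be done
None
```

The tin stands in the nest pocket, and the lid sits level and within about 1.5 mm of centre. The clamp pad bears on the lid, nothing else was touched, and I handed the job in at about 29 s; no verdict came back.

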